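Reassemble the flow head at the lung-function desk

TASK

The lung-test flow head has been cleaned and lies in four pieces on the desk: rebuild it upright in the blue-rimmed cradle, leaving the green-rimmed one empty. Work one piece at a time, letting go of each: first the black comb flat in the pocket, fins up; then the white comb fins down onto it, so that the fins slide between each other and it sits fully home; then the orange collar over the white comb's round boss; last the mouthpiece, stem down, into the collar. Do not shift the wipes tub, the timer or the mouse.

Things in the scene. Friction and masses are not known exactly. Their poses are not given: they have to be found in the camera images.
- blue_cradle: Target cradle, fixed. White 88 x 72 mm base, blue rim all round. Open pocket 68 mm (along its x) x 52 mm (its y), floor 8 mm and rim top 12 mm above the desk. Origin: centre of its underside, on the desk, z up. Yaw varies.
- green_cradle: Cradle for another flow head, stays empty, fixed. White 88 x 72 mm base, green rim all round. Open pocket 68 mm (along its x) x 52 mm (its y), floor 8 mm and rim top 12 mm above the desk. Origin: centre of its underside, on the desk, z up. Yaw varies.
- black_comb: Black comb, 90 g, lying fins up. Plate 60 (x) x 44 (y) x 14 mm; on it four fins 4 mm thick in x, 44 long in y, 22 high, at x = -24, -8, 8, 24 mm. 36 mm high in all. Origin: centre of underside, z up; half turn about z alike. Goes x along cradle's x, 4 mm play each way. Grasp across y (44 mm), fingertips over 5 mm above its underside to clear the rim.
- white_comb: White comb, 80 g, standing on its fins: three, 4 mm thick in x, 44 long in y, 20 high, at x = -16, 0, 16 mm. Above them plate 60 (x) x 52 (y) mm, height 20 to 32; on it a round boss, 28 mm across, to 40 mm. Origin: centre, at fin-tip height, z up; half turn alike. Home, x along black x and centred, its origin is 16 mm above black's (4 mm play in x, free in y). Grasp plate across y (52 mm).
- orange_collar: Orange collar, loose, about 40 g: plain upright ring, outer diameter 48, bore 36, height 22 mm. Origin: centre of its underside. It drops over the white comb's boss (4 mm play all round) and rests on the white plate, its origin then 32 mm above the white comb's.
- mouthpiece: Mouthpiece, 50 g, standing stem down: white stem 28 mm across, 12 long; white flange 48 mm across, height 12 to 18; blue-violet tube 30 mm across up to 55 mm, dark disc on top. Origin: centre of the stem's underside, z up. The stem drops into the collar's bore (4 mm play all round), the flange rests on the collar, its origin then 10 mm above the collar's.
- wipes_tub: Bystander: white and green round tub of wipes, 84 mm in diameter, 150 mm high. Origin: centre of its underside.
- timer: Bystander: white desk timer with a grey display, 30 x 100 x 62 mm high. Origin: centre of its underside.
- mouse: Bystander: black computer mouse, 100 x 58 x 33 mm high. Origin: centre of its underside.
Mind the look-alikes: they are no part of the job. Leave any red look-alike of the black_comb alone.

How it is judged:
On the way, in this order (a step that is already met when the one before it is completed fails the run):
1. black comb lies in the blue cradle, let go (z of black_comb in the frame of blue_cradle between 0.005 and 0.011 m and horizontal distance between black_comb and blue_cradle below 0.009 m and angle between black_comb's own z axis and vertical below 0.08 rad and angle between the x axis of black_comb and the x axis of blue_cradle, either way round below 0.25 rad and contact force between black_comb and the fingers below 0.05 N), for 0.2 s.
2. white comb interlaced on the black comb, let go (z of black_comb in the frame of blue_cradle between 0.005 and 0.011 m and horizontal distance between black_comb and blue_cradle below 0.009 m and angle between each of black_comb, white_comb's own z axis and vertical below 0.08 rad and angle between the x axis of black_comb and the x axis of blue_cradle, either way round below 0.25 rad and z of white_comb in the frame of black_comb between 0.013 and 0.019 m and horizontal distance between white_comb and black_comb below 0.012 m and angle between the x axis of white_comb and the x axis of black_comb, either way round below 0.3 rad and x of white_comb in the frame of black_comb between -0.007 and 0.007 m and contact force between white_comb and the fingers below 0.05 N), for 0.2 s.
3. orange collar over the white comb's boss, let go (z of black_comb in the frame of blue_cradle between 0.005 and 0.011 m and horizontal distance between black_comb and blue_cradle below 0.009 m and angle between each of black_comb, white_comb, orange_collar's own z axis and vertical below 0.08 rad and angle between the x axis of black_comb and the x axis of blue_cradle, either way round below 0.25 rad and z of white_comb in the frame of black_comb between 0.013 and 0.019 m and horizontal distance between white_comb and black_comb below 0.012 m and angle between the x axis of white_comb and the x axis of black_comb, either way round below 0.3 rad and x of white_comb in the frame of black_comb between -0.007 and 0.007 m and z of orange_collar in the frame of white_comb between 0.029 and 0.035 m and horizontal distance between orange_collar and white_comb below 0.009 m and contact force between orange_collar and the fingers below 0.05 N), for 0.2 s.
4. mouthpiece plugged into the collar, let go (z of black_comb in the frame of blue_cradle between 0.005 and 0.011 m and horizontal distance between black_comb and blue_cradle below 0.009 m and angle between each of black_comb, white_comb, orange_collar, mouthpiece's own z axis and vertical below 0.08 rad and angle between the x axis of black_comb and the x axis of blue_cradle, either way round below 0.25 rad and z of white_comb in the frame of black_comb between 0.013 and 0.019 m and horizontal distance between white_comb and black_comb below 0.012 m and angle between the x axis of white_comb and the x axis of black_comb, either way round below 0.3 rad and x of white_comb in the frame of black_comb between -0.007 and 0.007 m and z of orange_collar in the frame of white_comb between 0.029 and 0.035 m and horizontal distance between orange_collar and white_comb below 0.009 m and z of mouthpiece in the frame of orange_collar between 0.007 and 0.013 m and horizontal distance between mouthpiece and orange_collar below 0.009 m and contact force between mouthpiece and the fingers below 0.05 N), for 0.2 s.
At the end, for the whole second after the job is handed in: One column in the blue cradle: black comb (9 mm of centre, 0.25 rad), white comb interlaced on it (12 mm of centre, 7 mm along x, 0.3 rad), collar on the boss, mouthpiece in the collar (9 mm of centre each); all within 3 mm of home height, upright within 0.08 rad, released, at rest (z of black_comb in the frame of blue_cradle between 0.005 and 0.011 m and horizontal distance between black_comb and blue_cradle below 0.009 m and angle between each of black_comb, white_comb, orange_collar, mouthpiece's own z axis and vertical below 0.08 rad and angle between the x axis of black_comb and the x axis of blue_cradle, either way round below 0.25 rad and z of white_comb in the frame of black_comb between 0.013 and 0.019 m and horizontal distance between white_comb and black_comb below 0.012 m and angle between the x axis of white_comb and the x axis of black_comb, either way round below 0.3 rad and x of white_comb in the frame of black_comb between -0.007 and 0.007 m and z of orange_collar in the frame of white_comb between 0.029 and 0.035 m and horizontal distance between orange_collar and white_comb below 0.009 m and z of mouthpiece in the frame of orange_collar between 0.007 and 0.013 m and horizontal distance between mouthpiece and orange_collar below 0.009 m and linear speed of each of black_comb, white_comb, orange_collar, mouthpiece below 0.02 m/s and angular speed of each of black_comb, white_comb, orange_collar, mouthpiece below 0.2 rad/s); the robot touches nothing.
It fails at once if the wipes tub is shifted by more than 30 mm (distance of wipes_tub from where it was at the start of the episode above 0.03 m).
It fails at once if the timer is shifted by more than 30 mm (distance of timer from where it was at the start of the episode above 0.03 m).
It fails at once if the mouse is shifted by more than 30 mm (distance of mouse from where it was at the start of the episode above 0.03 m).
It also fails if it takes over 115 s, if anything falls off the work surface, if the arm or the gripper's body presses on something with over 40 N, if the wrist force passes 120 N, or if a joint passes its speed limit or range.

ROBOT

A 6-joint arm with a two-finger parallel gripper is mounted at the origin on the work surface. World frame = base frame: x ahead of the robot, y to its left, z up, the work surface at z = 0. Lengths are in m, angles in rad, forces in N, time in s.
With the tool pointing down it reaches from about 0.35 to 1 m from the base axis. Payload 7.1 kg.
Tool frame: the origin (TCP) lies between the finger pads; the fingertips stand 22 mm ahead of it and the grasp point (between the pads) lies 3 mm ahead of it; z points along the fingers, y is the line along which they close (so a half turn about z gives the same grasp; the last joint's range is limited). The gripper opens to 85 mm and grips with 20 to 120 N. Pads are 22 mm wide; open, the fingers measure 114 mm over their backs; the gripper's body (76 mm by 85 mm) begins 54 mm behind the grasp point. The pads swing forward as they close: fully open they stand 13 mm farther back than shut.
Start: joints at [-0.019, 0.423, 1.63, -0, 1.089, -0.019], TCP at [0.625, 0, 0.253] pointing down, gripper open.
Joint ranges: [-3, 3], [-0.9, 2.11], [0.09, 2.58], [-1.31, 4.45], [0.11, 2.69], [-2.54, 2.54]. Speed limits (rad/s): [2.39, 2.39, 3.01, 3.14, 3.14, 3.14].

INTERFACE

Orientations are given as a rotation vector (axis times angle).
In Python, from rig import manip gives the robot as it stands. The module is installed in compiled form; this text tells all that it offers. Calls block until the motion is done:
- manip.move_to(position, orientation): joint-space move of the TCP to a pose.
- manip.servo_line(position, orientation=None, rate=0.15): straight line of the TCP; orientation=None keeps the orientation; rate is the mean speed in m/s.
- manip.set_joints(angles): joint-space move.
- manip.command_gripper(opening, f_grip=None): finger opening in m; f_grip is the grip in N (None keeps the last); returns when the fingers have stopped.
- manip.hold(seconds).
- manip.solve_ik(position, orientation): joint angles nearest the present ones, or None.
- manip.camera(name): name is "scene" or "side" or "wrist"; returns a dict with "image" (420x560x3 uint8, red, green, blue), "fx", "fy", "cx", "cy" (pixels), "k1" (the pictures are not rectified: a ray, as slopes to the right and down, at radius r is drawn at 1 + k1 r^2 times it, then the intrinsics apply), "cam_to_world" (4x4, takes a point from camera to world coordinates); the wrist camera has in their place "mount" (4x4, takes a point from camera to tool coordinates, whose origin is the TCP and whose axes are the flange's). Camera axes: x right, y down, z forward; pixel columns grow to the right and rows downward; lengths in m; the calibration is good to about 2 mm. A picture is of the moment at which its call begins: read the wrist's pose just before it. There is no depth.
A pose or a line that the arm cannot do raises manip.IKError and nothing moves.
- manip.sign_off(): hands the job in; it is judged then, once.
Readings, each from a call of its own:
- manip.get_time(): time.
- manip.get_joint_positions(): joint angles.
- manip.get_joint_vel(): joint speeds.
- manip.get_tau(): joint torques, N m.
- manip.get_position(): TCP position.
- manip.get_ee_rot(): TCP orientation.
- manip.get_contact_force(): force on the tool from outside, world axes, zero at the start.
- manip.get_torque(): the same for the moment, N m.
- manip.get_width(): finger opening in m.
- manip.get_grip_force(): force on a finger pad.
Only numpy, scipy, OpenCV 4.12 (cv2) and the standard library are available. Lean on these libraries where they do the work, as an engineer would, in place of code of your own. Each camera call takes 0.05 s, during which the arm holds its last target. There are 200 camera calls.

## Working session

There is one attempt and no reset: what is moved stays moved. The work goes in short steps, each a Python script; the robot and the scene stay as the last script left them, time stands still between calls to the robot, and variables do not carry over. Pictures are saved under pics/ and viewed, at most 14 in all, crops included, and the job is handed in when it is done.

```bash
mkdir -p pics
cat > h.py <<'E'
import numpy as np, cv2
from rig import manip
from scipy.spatial.transform import Rotation as R
def snap(n,f):
    p=np.array(manip.get_position()); r=R.from_rotvec(manip.get_ee_rot()).as_matrix()
    c=manip.camera(n); im=c["image"]; cv2.imwrite(f"pics/{f}.png",im[:,:,::-1])
    if n=="wrist":
        T=np.eye(4);T[:3,:3]=r;T[:3,3]=p; c["cam_to_world"]=T@np.array(c["mount"])
    c["cam_to_world"]=np.array(c["cam_to_world"]); np.save(f"pics/{f}.npy",c,allow_pickle=True)
    return c
def load(f): return np.load(f"pics/{f}.npy",allow_pickle=True).item()
def ray(c,uv,z):
    """pixels -> world points on the plane at height z"""
    uv=np.atleast_2d(uv).astype(float)
    d=np.stack([(uv[:,0]-c["cx"])/c["fx"],(uv[:,1]-c["cy"])/c["fy"]],1); s=d.copy()
    for _ in range(20): s=d/(1+c["k1"]*(s**2).sum(1,keepdims=True))
    T=c["cam_to_world"]; w=np.c_[s,np.ones(len(s))]@T[:3,:3].T; o=T[:3,3]
    return o+w*((z-o[2])/w[:,2])[:,None]
def proj(c,P):
    T=np.linalg.inv(c["cam_to_world"]); q=np.atleast_2d(P)@T[:3,:3].T+T[:3,3]; s=q[:,:2]/q[:,2:]
    s=s*(1+c["k1"]*(s**2).sum(1,keepdims=True)); return s*[c["fx"],c["fy"]]+[c["cx"],c["cy"]]
def down(yaw):
    """tool down, tool y axis (closing line) along world angle yaw"""
    y=np.array([np.cos(yaw),np.sin(yaw),0]); z=np.array([0,0,-1.]); x=np.cross(y,z)
    return R.from_matrix(np.c_[x,y,z]).as_rotvec()
E
python3 - <<'E'
from h import *
a=snap("scene","s0");b=snap("side","d0")
print(a["cam_to_world"].round(3),b["cam_to_world"].round(3),a["fx"],a["k1"],manip.get_ee_rot())
E
```

```text
[[ 0.53   0.508 -0.679  1.57 ]
 [ 0.848 -0.323  0.42  -0.614]
 [-0.006 -0.799 -0.602  0.941]
 [ 0.     0.     0.     1.   ]] [[-0.98  -0.105  0.166  0.409]
 [-0.196  0.459 -0.866  0.873]
 [ 0.015 -0.882 -0.471  0.529]
 [ 0.     0.     0.     1.   ]] 458.8042108037709 0.006824090507699093 [-2.22072982e+00 -2.22076358e+00  1.51214077e-03]
```

View pics/s0.png

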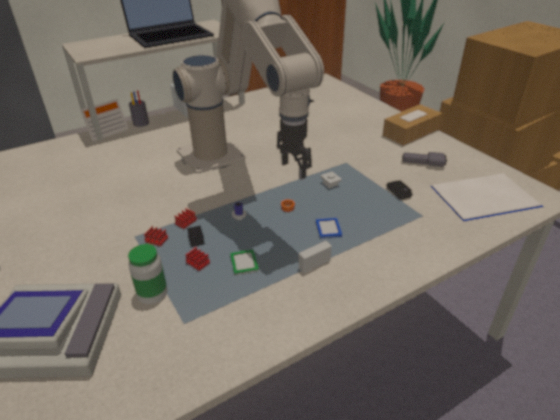

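View pics/d0.png

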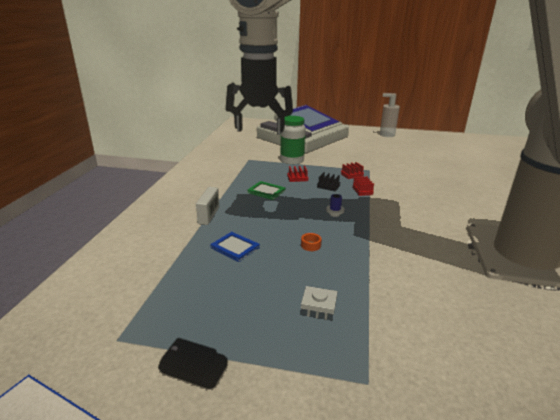

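The scene view shows the black comb at (196,236), white comb (331,180), blue cradle (329,228), collar (288,205), mouthpiece (239,211), timer (315,257), mouse (399,189), tub (148,272) and red look-alikes around the black comb. The side view agrees.

Run:
```python
from h import *
a=load("s0");b=load("d0")
for n,u,v,z in [("black",(196,236),(329,181),.02),("white",(331,178),(320,296),.036),("blue",(329,228),(235,246),.01),("collar",(288,205),(311,242),.012),("mouth",(239,212),(336,205),.03),("green",(244,262),(267,190),.01),("timer",(315,257),(208,205),.03),("mouse",(399,189),(193,362),.015)]:
    print(n,ray(a,u,z).round(3),ray(b,v,z).round(3))
c=manip.camera("wrist"); print(np.array(c["mount"]).round(3),c["fx"])
```

```text
black [[ 0.483 -0.267  0.02 ]] [[ 0.473 -0.265  0.02 ]]
white [[0.46  0.275 0.036]] [[0.442 0.286 0.036]]
blue [[0.665 0.116 0.01 ]] [[0.653 0.124 0.01 ]]
collar [[0.489 0.07  0.012]] [[0.484 0.072 0.012]]
mouth [[ 0.456 -0.101  0.03 ]] [[ 0.44  -0.093  0.03 ]]
green [[ 0.659 -0.192  0.01 ]] [[ 0.647 -0.182  0.01 ]]
timer [[ 0.771 -0.015  0.03 ]] [[ 0.768 -0.018  0.03 ]]
mouse [[0.624 0.457 0.015]] [[0.62  0.458 0.015]]
[[ 0.    -0.965 -0.263  0.067]
 [ 1.     0.     0.    -0.   ]
 [-0.    -0.263  0.965 -0.12 ]
 [ 0.     0.     0.     1.   ]] 368.21365393621767
```

Run:
```python
from h import *
for n,p in [("white",(.45,.28)),("blue",(.658,.12)),("collar",(.486,.071)),("mouth",(.447,-.097)),("black",(.477,-.266))]:
    manip.move_to([p[0],p[1]+.025,.25],down(0)); snap("wrist","w_"+n)
print(manip.get_time())
ims=[cv2.imread(f"pics/w_{n}.png")[60:360,100:460] for n in ("black","blue","white","mouth")]
g=np.vstack([np.hstack(ims[:2]),np.hstack(ims[2:])]); cv2.imwrite("pics/g.png",g)
```

```text
4.95
```

View pics/g.png

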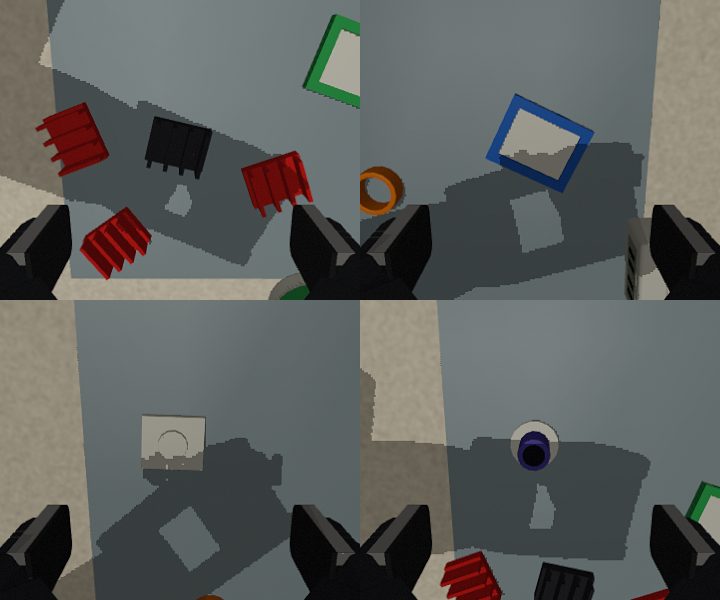

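Wrist views: black comb at grid (180,147), blue cradle (540,143), white comb (173,442), mouthpiece (534,447). I'll enlarge for corners.

Run:
```python
from h import *
# crop windows in full-image coords (x0,y0), 80x100
a=cv2.imread("pics/w_black.png")[165:255,235:325]; b=cv2.imread("pics/w_white.png")[165:255,230:320]
a=np.clip(a.astype(float)*2.5,0,255).astype(np.uint8)
cv2.imwrite("pics/g2.png",np.hstack([cv2.resize(x,(400,400),interpolation=cv2.INTER_NEAREST) for x in (a,b)]))
# blue cradle
c=load("w_blue"); im=c["image"]; h=cv2.cvtColor(im,cv2.COLOR_RGB2HSV)
m=((h[...,0]>100)&(h[...,0]<130)&(h[...,1]>150)&(h[...,2]>50)).astype(np.uint8)
cs=max(cv2.findContours(m,0,1)[0],key=cv2.contourArea)
for z in (.012,.0):
    P=ray(c,cs[:,0],z)[:,:2].astype(np.float32)*1000
    print(z,cv2.minAreaRect(P))
q=cv2.approxPolyDP(cs,6,True)[:,0]; print(q, (ray(c,q,.012)*1000).round(1))
```

```text
0.012 ((655.4490966796875, 118.68597412109375), (72.65287780761719, 87.49909973144531), 64.24947357177734)
0.0 ((655.397216796875, 115.54735565185547), (75.08623504638672, 90.42973327636719), 64.24947357177734)
[[255 154]
 [226 218]
 [302 252]
 [333 192]] [[632.1 169.5  12. ]
 [601.5 104.7  12. ]
 [679.3  67.7  12. ]
 [709.2 131.8  12. ]]
```

View pics/g2.png

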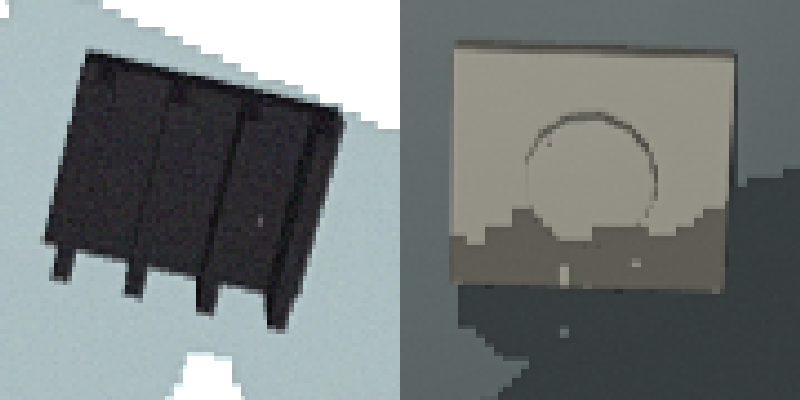

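Run:
```python
from h import *
s=400/90
c=load("w_black"); k=lambda l,o:np.array(l)/s+o
F=ray(c,k([(61,281),(133,297),(206,314),(277,329)],(235,165)),.036)[:,:2]*1000
d=F[3]-F[0]; yaw=np.arctan2(d[1],d[0]); print("fins",F.round(1),np.linalg.norm(np.diff(F,axis=0),axis=1).round(1),np.degrees(yaw))
n=np.array([-np.sin(yaw),np.cos(yaw)]); print("centre",F.mean(0)+22*n)
B=ray(c,k([(88,50),(344,108)],(235,165)),0.)[:,:2]*1000; d=B[1]-B[0]; print("base edge",B.round(1),np.linalg.norm(d),np.degrees(np.arctan2(d[1],d[0])),"c",B.mean(0)-22*n)
L=ray(c,k([(44,243)],(235,165)),.014)[:,:2]*1000; x=np.array([n[1],-n[0]]); print("from plate corner",L+30*x+22*n)
c=load("w_white")
Q=ray(c,k([(54,51),(336,56),(323,291),(50,284)],(230,165)),.032)[:,:2]*1000
print("white",Q.round(1),[np.linalg.norm(Q[i]-Q[i-1]).round(1) for i in range(4)],Q.mean(0),[np.degrees(np.arctan2(*(Q[b]-Q[a])[::-1])) for a,b in((0,1),(3,2),(3,0),(2,1))])
print("boss",ray(c,k([(192,178)],(230,165)),.04)*1000)
c=load("w_collar"); h=cv2.cvtColor(c["image"],cv2.COLOR_RGB2HSV)
m=((h[...,0]<20)&(h[...,1]>150)&(h[...,2]>60)).astype(np.uint8); cs=max(cv2.findContours(m,0,1)[0],key=cv2.contourArea)
for z in(.022,.011): print("collar",cv2.minEnclosingCircle((ray(c,cs[:,0],z)[:,:2]*1000).astype(np.float32)),len(cs))
for n in("collar","mouth"):
  cv2.imwrite(f"pics/c_{n}.png",cv2.resize(load("w_"+n)["image"][150:270,220:340,::-1],(400,400),interpolation=0))
cv2.imwrite("pics/g3.png",np.hstack([cv2.imread(f"pics/c_{n}.png") for n in("collar","mouth")]))
```

```text
fins [[ 446.6 -283.7]
 [ 462.1 -287.3]
 [ 477.8 -291.1]
 [ 493.2 -294.6]] [15.8 16.2 15.8] -13.184772863163637
centre [ 474.94236242 -267.74443587]
base edge [[ 450.8 -239.9]
 [ 509.7 -253.5]] 60.47814322859146 -12.938814788625518 c [ 475.24470941 -268.11580475]
from plate corner [[ 475.21352781 -267.27293941]]
white [[415.  309.9]
 [474.1 308.8]
 [472.2 256.9]
 [412.7 258.5]] [np.float64(51.4), np.float64(59.1), np.float64(52.0), np.float64(59.5)] [443.51781613 283.5365866 ] [np.float64(-1.0746276584399015), np.float64(-1.5918093676679579), np.float64(87.43912947654111), np.float64(87.86871330267408)]
boss [[443.93943635 284.48091982  40.        ]]
collar ((485.5326232910156, 71.34902954101562), 25.123666763305664) 136
collar ((485.49884033203125, 68.4428939819336), 25.91439437866211) 136
```

View pics/g3.png

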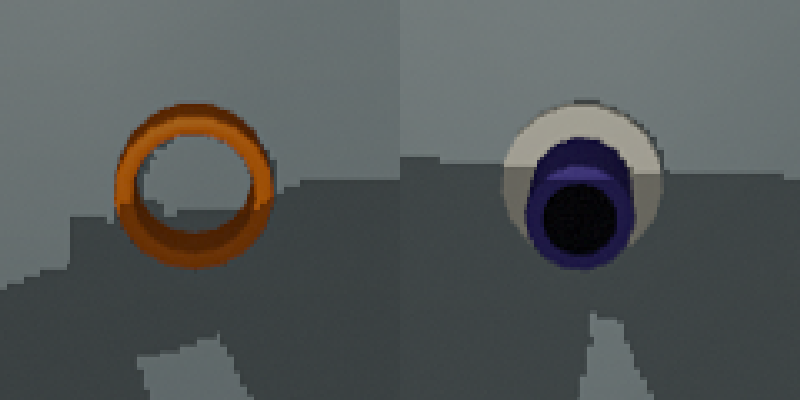

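Collar ring top is centred at crop (194,192); the mouthpiece's disc at (180,216) and flange at (183,180). Sizes check out (black 60.5, fin pitch 16, white 59×52, cradle 87.5×72.7). Now the black comb.

```bash
cat >> h.py <<'E'
def pick(xy,yaw,z,pre,f=30):
    o=down(yaw); x,y=xy
    manip.command_gripper(pre); manip.move_to([x,y,.16],o); manip.servo_line([x,y,z],o,rate=.1)
    manip.command_gripper(0.0,f); w=manip.get_width()
    manip.servo_line([x,y,.16],o); print("grip",w,manip.get_width(),manip.get_grip_force()); 
def place(xy,yaw,z,openw,zup=.24):
    o=down(yaw); x,y=xy
    manip.move_to([x,y,zup],o); manip.servo_line([x,y,z+.03],o); f0=np.array(manip.get_contact_force())
    manip.servo_line([x,y,z],o,rate=.04); print("dF",np.array(manip.get_contact_force())-f0,manip.get_position())
def release(openw,zup=.25):
    manip.command_gripper(openw); p=manip.get_position(); manip.servo_line([p[0],p[1],zup],None,rate=.15)
E
python3 - <<'E'
from h import *
c=load("w_collar"); print(ray(c,np.array([194.5,192.5])/(10/3)+(220,150),.022))
c=load("w_mouth"); print(ray(c,np.array([183,180])/(10/3)+(220,150),.018),ray(c,np.array([180.5,216.5])/(10/3)+(220,150),.055))
D=np.radians
for n,p,y in [("bp",(.4751,-.2678,.03),76.9),("pl",(.6554,.1187,.0385),64.4),("w",(.4437,.2838,.034),88.5),("c",(.4855,.071,.025),64.4)]:
    for a in (0,-180): 
        q=manip.solve_ik(p,down(D(y+a))); print(n,a,None if q is None else np.round(q,2))
E
```

```text
[[0.48584993 0.0692864  0.022     ]]
[[ 0.44256829 -0.09643583  0.018     ]] [[ 0.44239359 -0.09693058  0.055     ]]
bp 0 [-0.54  0.66  1.9  -0.    0.58 -1.88]
bp -180 [-0.54  0.66  1.9   0.    0.58  1.26]
pl 0 [ 0.16  0.76  1.62 -0.    0.76 -0.96]
pl -180 [ 0.16  0.76  1.62 -0.    0.76  2.18]
w 0 [ 0.55  0.64  1.95 -0.    0.56 -1.  ]
w -180 [ 0.55  0.64  1.95 -0.    0.56  2.14]
c 0 [ 0.12  0.63  2.02 -0.    0.49 -1.  ]
c -180 [ 0.12  0.63  2.02 -0.    0.49  2.14]
```

Run:
```python
from h import *
D=np.radians
pick((.4751,-.2678),D(76.9),.030,.064)
snap("wrist","h1")
place((.6554,.1187),D(64.4),.039,.064)
release(.064)
manip.move_to([.658,.145,.25],down(0)); c=snap("wrist","p1"); print(manip.get_time())
i=c["image"][150:270,220:340,::-1]; h=load("h1")["image"][:,:,::-1]
a=np.clip(cv2.resize(i,(400,400),interpolation=0).astype(float)*1.8,0,255).astype(np.uint8)
cv2.imwrite("pics/g4.png",np.hstack([a,cv2.resize(h[120:420,130:430],(400,400))]))
```

```text
grip 0.04316317039377772 0.043470581200043844 30.593673437833786
dF [-1.10091972  0.23355624 -0.18541294] [0.65537684 0.11867299 0.03878418]
16.1833
```

View pics/g4.png

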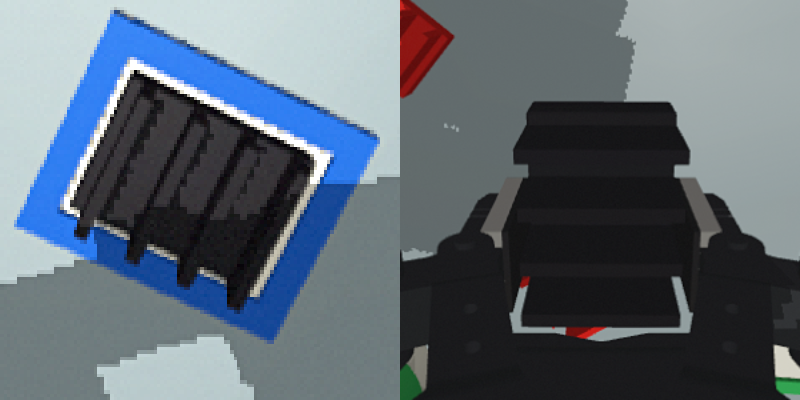

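The black comb is seated in the pocket with white floor margins all round; fin tips are at crop (82,237)…(235,309).

Run:
```python
from h import *
D=np.radians
c=load("p1")
F=ray(c,np.array([(82,237),(134,262),(185,286),(235,309)])/(10/3)+(220,150),.044)[:,:2]*1000
d=F[3]-F[0]; yaw=np.arctan2(d[1],d[0]); n=np.array([-np.sin(yaw),np.cos(yaw)])
C=F.mean(0)+22*n; print(np.linalg.norm(d),np.degrees(yaw),C)
assert np.linalg.norm(C-[655.4,118.7])<5 and abs(np.linalg.norm(d)-48)<2
pick((.4437,.2838),D(88.5),.034,.072)
snap("wrist","h2")
# fin tips 34 mm below TCP: stop with them just above the black fins (z=44) to look from the side
o=down(yaw+np.pi/2); C=C/1000
manip.move_to([*C,.24],o); manip.servo_line([*C,.034+.058],o)
s=snap("side","d2"); a=snap("scene","s2"); print(manip.get_time(),manip.get_position())
u=proj(s,[[*C,.05]])[0].astype(int); v=proj(a,[[*C,.05]])[0].astype(int)
cr=lambda i,u:cv2.resize(i["image"][u[1]-40:u[1]+40,u[0]-40:u[0]+40,::-1],(400,400),interpolation=cv2.INTER_CUBIC)
cv2.imwrite("pics/g5.png",np.hstack([cr(s,u),cr(a,v)])); np.save("C.npy",[*C,yaw])
```

```text
47.70465504614735 -26.420200895258954 [655.65721338 119.56334665]
grip 0.05142256259253395 0.05126034866400676 31.407442688941956
22.6167 [0.65645866 0.11970743 0.09328283]
```

View pics/g5.png

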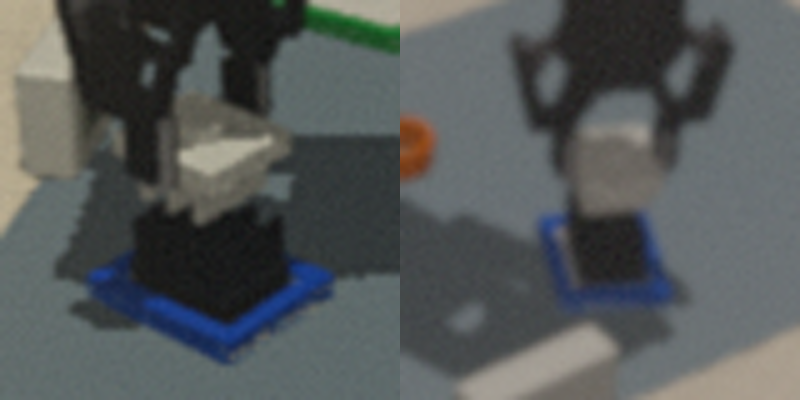

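The white comb is above the black one but may be tilted in the grip; check the wrist view.

Run:
```python
from h import *
c=snap("wrist","h3")
f=lambda i:i["image"][120:420,130:430,::-1]
cv2.imwrite("pics/g6.png",cv2.resize(np.hstack([f(load("h2")),f(c)]),(800,400)))
```

```text
(no output)
```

View pics/g6.png

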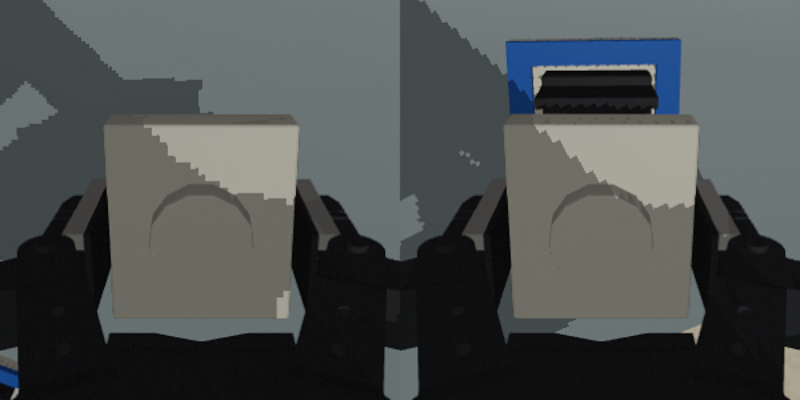

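Edge widths (193 vs 177 px in crop) give a tilt of only ~3°, centred in the grip within ~1 mm; within the play. Lower in force-watched steps.

Run:
```python
from h import *
x,y,yaw=np.load("C.npy"); o=down(yaw+np.pi/2)
manip.servo_line([x,y,.088],o,rate=.05); manip.hold(.3); f0=np.array(manip.get_contact_force())
for z in np.arange(.085,.0585,-.003):
    manip.servo_line([x,y,z],o,rate=.04); manip.hold(.1); d=np.array(manip.get_contact_force())-f0
    print(np.round(manip.get_position(),4),d.round(1))
    if np.linalg.norm(d)>6: break
print(manip.get_time())
```

```text
[0.6556 0.1196 0.0849] [-1.7  0.1  0.1]
[0.6556 0.1196 0.0819] [-0.7  0.8  0.8]
[0.6556 0.1195 0.0789] [-0.9  0.6  1. ]
[0.6556 0.1196 0.0759] [-0.2 -0.1  0. ]
[0.6556 0.1195 0.0729] [-1.   0.2  0.2]
[0.6556 0.1196 0.07  ] [0.3 0.2 0.2]
[0.6556 0.1196 0.0669] [-1.1  0.9 -0.7]
[0.6556 0.1195 0.0639] [-0.9 -0.1  1.4]
[0.6556 0.1195 0.0609] [-1.3  0.6 -0.2]
26.3667
```

Run:
```python
from h import *
x,y,yaw=np.load("C.npy"); o=down(yaw+np.pi/2)
manip.servo_line([x,y,.0588],o,rate=.03); print(manip.get_contact_force())
release(.072)
manip.move_to([.658,.145,.25],down(0)); c=snap("wrist","p2"); s=snap("side","d3"); print(manip.get_time())
u=proj(s,[[x,y,.04]])[0].astype(int)
a=cv2.resize(c["image"][150:270,220:340,::-1],(400,400),interpolation=0)
b=cv2.resize(s["image"][u[1]-40:u[1]+40,u[0]-40:u[0]+40,::-1],(400,400),interpolation=cv2.INTER_CUBIC)
cv2.imwrite("pics/g7.png",np.hstack([a,b]))
```

```text
[ 0.45715839  0.31651962 -1.08085475]
29.5417
```

View pics/g7.png

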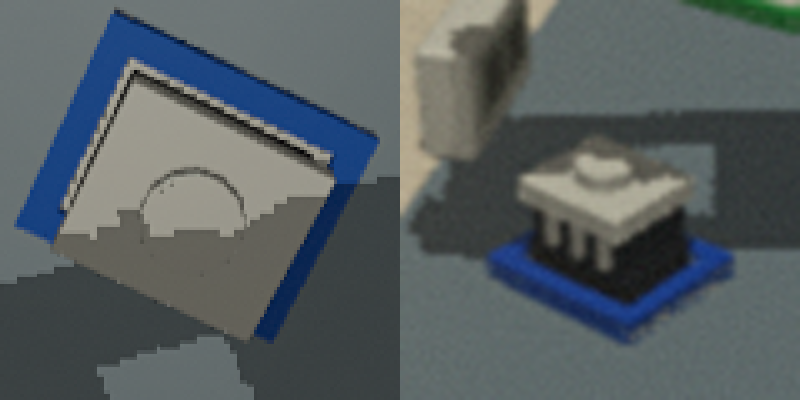

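The white comb is interlaced and level; boss at crop (193,221), plate corners (133,79), (335,182), (250,341), (53,248).

Run:
```python
from h import *
c=load("p2"); k=lambda l:np.array(l)/(10/3)+(220,150)
Q=ray(c,k([(133,79),(335,182),(250,341),(53,248)]),.056)[:,:2]
b=ray(c,k((193,221)),.064)[0,:2]
print([round(1000*np.linalg.norm(Q[i]-Q[i-1]),1) for i in range(4)],Q.mean(0),b)
t=(Q.mean(0)+b)/2; x,y,yaw=np.load("C.npy"); assert np.linalg.norm(t-[x,y])<.006
ya=yaw+np.pi/2
pick((.4858,.0697),ya,.027,.072)
snap("wrist","h4")
place(t,ya,.027+.057,.06)
release(.062)
manip.move_to([.658,.145,.25],down(0)); c=snap("wrist","p3"); s=snap("side","d4"); print(manip.get_time())
u=proj(s,[[x,y,.04]])[0].astype(int)
a=cv2.resize(c["image"][150:270,220:340,::-1],(400,400),interpolation=0)
bb=cv2.resize(s["image"][u[1]-40:u[1]+40,u[0]-40:u[0]+40,::-1],(400,400),interpolation=cv2.INTER_CUBIC)
cv2.imwrite("pics/g8.png",np.hstack([a,bb]))
```

```text
[np.float64(50.9), np.float64(59.7), np.float64(50.1), np.float64(59.5)] [0.65536719 0.12059925] [0.65540259 0.12117479]
grip 0.046175610430454136 0.04592398134176203 30.802783977705985
dF [-0.16315715  1.11130655  0.13997758] [0.65541745 0.12087076 0.0837646 ]
39.1833
```

View pics/g8.png

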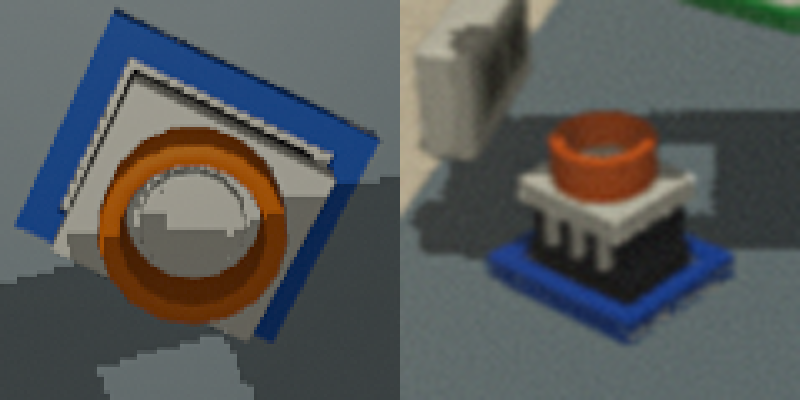

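The collar is over the boss, flat on the plate; ring top centred at crop (192.5,229).

Run:
```python
from h import *
c=load("p3"); t=ray(c,np.array((192.5,229))/(10/3)+(220,150),.078)[0,:2]; print(t)
x,y,yaw=np.load("C.npy"); assert np.linalg.norm(t-[x,y])<.006
ya=yaw+np.pi/2
pick((.4425,-.0967),ya,.045,.07)
place(t,ya,.045+.067,.06)
s=snap("side","d5")
release(.06,.28)
manip.move_to([.658,.145,.3],down(0)); c=snap("wrist","p4"); s=snap("side","d6"); print(manip.get_time())
u=proj(s,[[x,y,.06]])[0].astype(int)
a=cv2.resize(c["image"][150:270,220:340,::-1],(400,400),interpolation=0)
bb=cv2.resize(s["image"][u[1]-40:u[1]+40,u[0]-40:u[0]+40,::-1],(400,400),interpolation=cv2.INTER_CUBIC)
cv2.imwrite("pics/g9.png",np.hstack([a,bb]))
```

```text
[0.655292   0.12328493]
grip 0.02919233634164482 0.029201233863724536 29.614441394805908
dF [-0.01546053  0.85833585 -1.07855776] [0.65530694 0.12328557 0.11183493]
49.2583
```

View pics/g9.png

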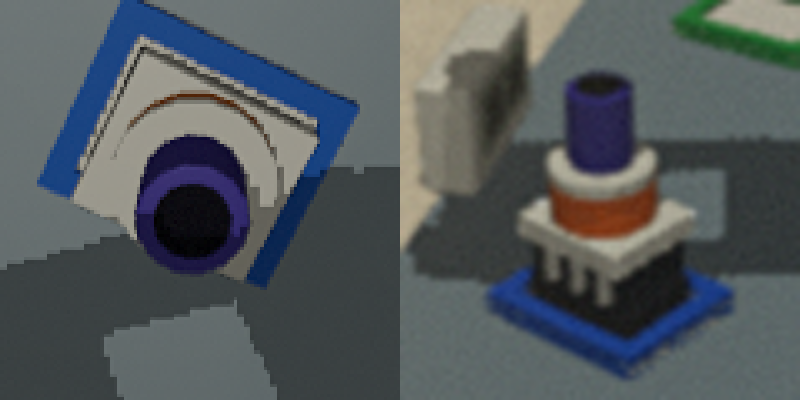

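The complete column stands upright, with the flange flat on the collar and the arm clear of it. Handing in.

```bash
python3 -c "
from rig import manip
manip.hold(.5); print(manip.sign_off())"
```

```text
the job is handed in; nothing more can be done
None
```

The flow head is rebuilt upright in the blue cradle (black comb, white comb, collar, mouthpiece), every piece looked seated in the final images, and the job is handed in at about 50 s of robot time; the sign-off gave no verdict.

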